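# Snap the card clip onto the tray bar and slide it to the end plate

## Task

Pick up the card clip that fits the round bar (the smaller of the two clips), push it straight down over the bar near the middle of its length until both spring arms snap past the bar and it sits fully home, then slide it along the bar until it rests against the square end plate, and let go. Be gentle with the bar and its stand: press only as hard as the snap needs and never with more than about 25 N. Leave everything else on the bench where it is.

Things in the scene. Friction and masses are not known exactly. Their poses are not given: they have to be found in the camera images.
- clip: Smaller card clip, about 95 g, loose, stands upright on its two spring arms at the start. Origin on its bore axis, 10.7 mm above the bench then; z up, y along the bore, x across. White roof block 36 (x) by 50 (y) mm, 11 to 20 mm above the origin; grip tab above it. Steel lips 7.7 mm below the origin leave a 15.6 mm gap. Same either way round.
- tab (a point): Middle of the clip's grip tab, 43 mm above the clip's origin, axes as the clip's. The tab is 10 mm thick (x), 40 mm long (y) and 46 mm tall, with a blank card on each side.
- mouth (a point): Middle of the gap between the clip's lips (each 3 mm radius, 42 mm long). Pushed down on the bar, they touch with the clip's origin about 16.6 mm above the bar's axis; the push peaks at about 10 to 16 N, falls as they pass the widest point, then rises steeply as the roof meets the bar: home, 16 to 17 mm below first touch, the clip's origin on the bar's axis.
- spring_a (a joint): Spring arm on the clip's +x side, rad, 0 relaxed, growing as it is spread outward. About 0.15 as the lip passes the widest point of the bar, about 0.01 to 0.05 with the clip home and free.
- spring_b (a joint): The same for the arm on the clip's -x side.
- stand: Fixed steel stand: base plate 70 (x) by 290 (y) by 8 mm, origin at its underside's centre on the bench, z up. Above the line x = 0 a smooth round bar, 22 mm in diameter, runs along y, free from y = -106 to +100 mm. Its height is set anew each time, axis 78 to 108 mm above the bench, and no reading gives it: see it or feel for it. Sliding the clip along it takes only a few newtons.
- end (a point): Point on the stand's base (z = 8 mm), straight below the face of the square end plate, at y = +100 mm on the stand. The plate is 44 wide (x), 12 thick, from 16 below to 20 mm above the bar's axis. A clip resting against it has its origin at y = +75 mm. The bar's other end has only a round collar, 29 mm in diameter.
- big_clip: The larger spare clip for a thicker (36 mm) bar, rigid, 52 mm wide, 82 mm tall, not used: leave it. Origin on its bore axis, 16.5 mm above the bench.
- mould: Wooden cake mould, paddle 225 mm long, bystander. Origin on the bench under the middle, long axis x.
- bowl: White bowl, 110 mm across, 50 mm high, bystander. Origin under its centre.
- cake1: Round cake, 54 mm across, 26 mm high, bystander. Origin under its centre.
- cake2: Another such cake, bystander.
- cutter: Steel ring cutter, 72 mm across, 40 mm high, bystander. Origin under its centre.
- brush: Pastry brush, lying, bystander. Origin under its middle.
Mind the look-alikes: they are no part of the job. What is shaped like the clip but blue or yellow is not meant.

How it is judged:
By the outcome, as a careful person would: the job done as asked, in the order asked, and still so for the second after the job is handed in, with the robot touching nothing.
It also fails if it takes over 64 s, if anything falls off the work surface, if the arm or the gripper's body presses on something with over 40 N, if the wrist force passes 120 N, or if a joint passes its speed limit or range.

## Robot

A 7-joint arm with a two-finger parallel gripper is mounted at the origin on the work surface. World frame = base frame: x ahead of the robot, y to its left, z up, the work surface at z = 0. Lengths are in m, angles in rad, forces in N, time in s.
With the tool pointing down it reaches from about 0.35 to 0.9 m from the base axis. Payload 8.1 kg.
Tool frame: the origin (TCP) lies at the very end of the fingers, on their centre line; the grasp point (between the pads) lies 19 mm behind it; x points along the fingers, y is the direction in which the jaws open and shut, and the axes are right-handed (so a half turn about x gives the same grasp; the last joint's range is limited). The gripper opens to 92 mm and grips with 3 to 60 N. Pads are 19 mm wide; open, the fingers measure 130 mm over their backs; the gripper's body (75 mm by 190 mm) begins 47 mm behind the grasp point.
Start: joints at [-1.416, 0.434, 0.025, 1.573, -0.012, 1.134, -0.075], TCP at [0.159, 0.604, 0.227] pointing down, gripper open.
Joint ranges: [-2.62, 2.62], [-0.44, 2.09], [-1.27, 1.32], [0.08, 2.57], [-1.32, 4.46], [0.12, 2], [-2.74, 2.74]. Speed limits (rad/s): [2.22, 2.22, 3.01, 3.01, 3.14, 3.14, 3.14].

## Interface

Orientations are given as a rotation vector (axis times angle).
In Python, from cell import arm gives the robot as it stands.
- The arm moves only by the tool servo_tool, never from a script. Its argument "plan" is a list of rows, each a list of 2 entries, a list of its own where there are three numbers: the shift along the world's x, y, z in cm, then the turn, a rotation vector about the world's x, y, z in degrees. A call has 1 to 12 rows; each row is the pose to reach, as a shift and turn from the pose measured when the call began; what a row does not reach only later rows make up. A row lasts 1/10 s, in which the tool goes at most 50 mm and 8.59 degrees, less where a joint would pass 70% of its speed; a pose out of reach is approached as far as the arm can. A call with a gripper value outside its range is refused whole. "grip" is the opening, from 0 (shut) to 1 (fully open), set as the call begins (left out, the last holds). The fingers move at their own pace and stop on an object; "squeeze" is the grip in N (left out, the last holds). Time passes only in rows, so rows that repeat a pose let the fingers close. It gives the time, the measured TCP pose, the force and the opening at its end, in the units of the state.
- arm.observe(): the state, without advancing time (a new reading comes with each control period).
- arm.get_image(name): name is "scene" or "top" or "wrist"; returns a dict with "frame" (480x640x3 uint8, blue, green, red), "fx", "fy", "cx", "cy" (pixels), "position" and "rotation" of the camera in the world. Camera axes: x right, y down, z forward; pixel columns grow to the right and rows downward; lengths in m; the calibration is good to about 2 mm. A picture is of the moment at which its call begins. There is no depth.
- arm.sign_off(): hands the job in, once; it reports no verdict.
Trained networks look in a picture, given as the dict that the camera call returned (one of the last four; its "shot" number tells which), for a name from the list of things; names that differ only in an ending like _2 or _b are one class to them, and where a whole thing is asked for, a point or a joint stands for the part that bears it (a point fixed in the world has none). Each returns a list of dicts, best first, with "score" (0 to 1); they miss things now and then, are a little off and sometimes report something else, mostly with a low value. They report only what shows in the picture. A call takes as long as a camera call. They do not tell look-alikes from the thing itself.
- arm.search_frame(picture, query): "at" ([column, row] in pixels, amid what is visible of it).
- arm.trace(picture, query): "pixels" (480x640 bool, what is visible of it) and "at" ([column, row] in pixels, amid what is visible of it).
The state is a dict: "clock": time; "joints": joint angles; "dq": joint speeds; "joint_efforts": joint torques, N m; "position": TCP position; "ee_rot": TCP orientation; "force": force on the tool from outside, world axes, zero at the start; "ft_torque": the same for the moment, N m; "width": opening from 0.0 (shut) to 1.0 (fully open).
Only numpy, scipy, OpenCV 4.12 (cv2) and the standard library are available. Lean on these libraries where they do the work, as an engineer would, in place of code of your own. Each camera call takes 0.05 s, during which the arm holds its last target.

## Working session

There is one attempt and no reset: what is moved stays moved. The work goes in short steps, Python scripts to look and compute and a tool call to move; the robot and the scene stay as the last step left them, time stands still between calls to the robot, and variables do not carry over. Pictures are saved under pics/ and viewed, and the job is handed in when it is done.

Besides the shell and the picture viewer there is one more tool, called as name([rows], argument=value, ...), one row to a line, values as JSON. servo_tool: Moves the arm, as the interface text tells. Its arguments: {"type":"object","properties":{"plan":{"type":"array","items":{"type":"array"}},"grip":{"type":"number"},"squeeze":{"type":"number"}},"required":["plan"]}

```bash
ls; mkdir -p pics; cat > h.py <<'E'
import numpy as np,cv2
from cell import arm
def ray(im,p):
    d=np.array([(p[0]-im['cx'])/im['fx'],(p[1]-im['cy'])/im['fy'],1.0])
    return np.array(im['position']),np.array(im['rotation'])@d
def onz(im,p,z):
    o,d=ray(im,p); return o+d*(z-o[2])/d[2]
def proj(im,X):
    c=np.array(im['rotation']).T@(np.array(X)-np.array(im['position']))
    return np.array([im['cx']+im['fx']*c[0]/c[2],im['cy']+im['fy']*c[1]/c[2]])
E
python3 - <<'E'
from h import *
o=arm.observe(); print(o['clock'],o['position'],o['ee_rot'],o['width'],o['force'])
for n in ['scene','top','wrist']:
    im=arm.get_image(n); cv2.imwrite(f'pics/{n}0.png',im['frame'])
    print(n,im['fx'],im['position'],np.round(im['rotation'],3).tolist())
    if n=='wrist':continue
    for q in ['clip','tab','mouth','stand','end','big_clip']:
        print(q,[(np.round(r['at']).tolist(),round(r['score'],2)) for r in arm.search_frame(im,q)][:4])
E
```

```text
pics
0.0 [0.15928174 0.60383116 0.22591634] [ 0.20116197  1.56134472 -0.20370286] 0.9965373773270091 [-0.4939963  -0.81282195 -0.37273747]
scene 607.4722188341118 [ 1.11554986 -0.76210504  1.0471281 ] [-2.308, -0.726, 0.287]
clip [([185.0, 283.0], 0.94), ([223.0, 309.0], 0.7), ([284.0, 322.0], 0.66), ([368.0, 192.0], 0.58)]
tab [([282.0, 324.0], 0.86), ([229.0, 309.0], 0.79), ([183.0, 282.0], 0.66)]
mouth [([283.0, 320.0], 0.94), ([228.0, 313.0], 0.87), ([434.0, 181.0], 0.56), ([188.0, 285.0], 0.55)]
stand [([369.0, 190.0], 0.62)]
end [([365.0, 191.0], 0.96), ([440.0, 181.0], 0.62), ([391.0, 311.0], 0.48), ([267.0, 202.0], 0.4)]
big_clip [([258.0, 265.0], 0.87)]
top 449.89282645145477 [ 0.36598585 -0.01880226  1.14278027] [-2.152, 2.052, -0.218]
clip [([415.0, 328.0], 0.84), ([399.0, 238.0], 0.83), ([423.0, 282.0], 0.77)]
tab [([400.0, 238.0], 0.91), ([422.0, 280.0], 0.78), ([412.0, 331.0], 0.66)]
mouth [([411.0, 330.0], 0.88), ([423.0, 280.0], 0.87), ([400.0, 237.0], 0.66), ([449.0, 205.0], 0.16)]
stand []
end [([230.0, 254.0], 0.85)]
big_clip [([364.0, 285.0], 0.66)]
wrist 398.3162218257631 [0.0852977  0.62321615 0.38380498] [2.302, 1.772, 0.256]
```

View pics/scene0.png

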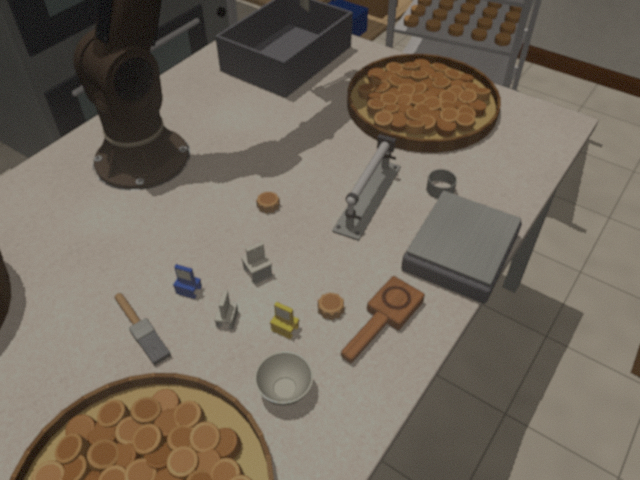

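View pics/top0.png

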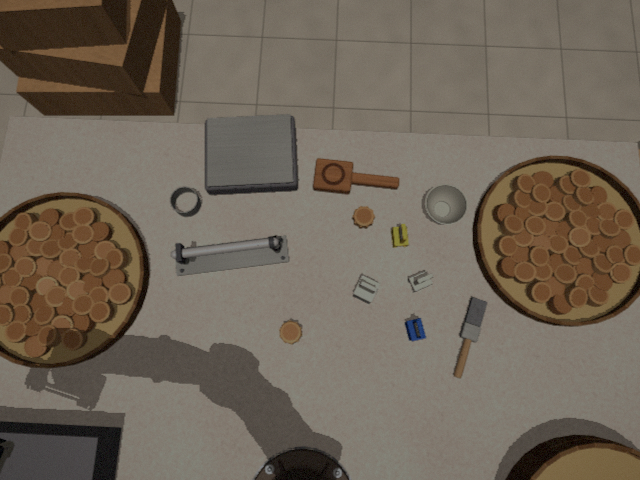

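```bash
sed -i "s/np.array(im\['rotation'\])/R(im)/g" h.py; cat >> h.py <<'E'
def R(im): return cv2.Rodrigues(np.array(im['rotation'],float))[0]
E
python3 - <<'E'
from h import *
im=cv2.imread('pics/scene0.png'); cv2.imwrite('pics/s0a.png',cv2.resize(im[150:350,150:300],(600,800)[:2] if 0 else (600,600*200//150)[:2])[:600*2][:600] if 0 else cv2.resize(im[230:350,150:310],(800,600),interpolation=cv2.INTER_CUBIC))
cv2.imwrite('pics/s0b.png',cv2.resize(im[120:270,250:450],(800,600),interpolation=cv2.INTER_CUBIC))
im=cv2.imread('pics/top0.png'); cv2.imwrite('pics/t0a.png',cv2.resize(im[195:345,300:500],(800,600),interpolation=cv2.INTER_CUBIC))
E
```

```text
(no output)
```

View pics/s0a.png

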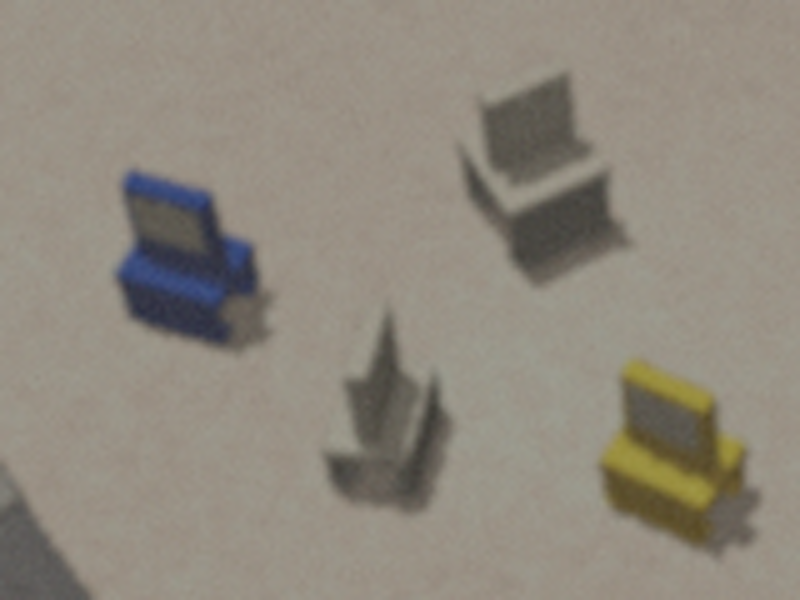

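View pics/t0a.png

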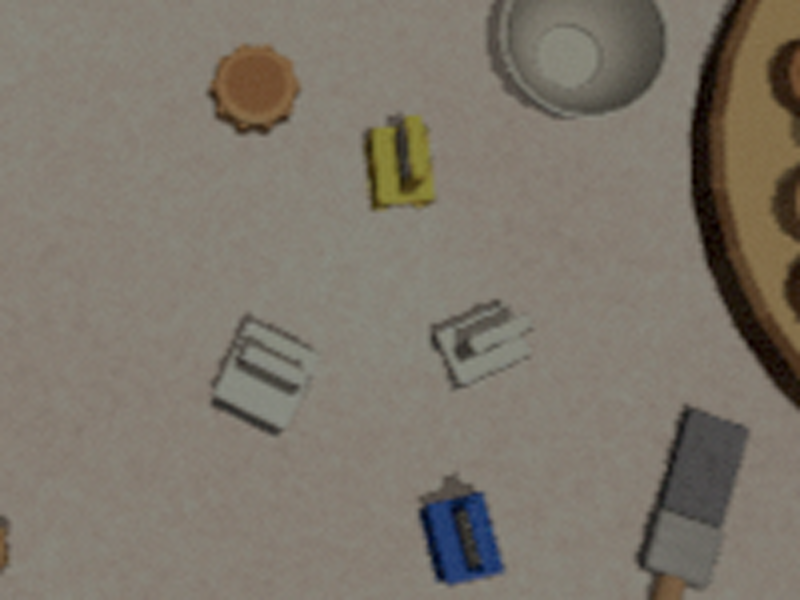

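View pics/s0b.png

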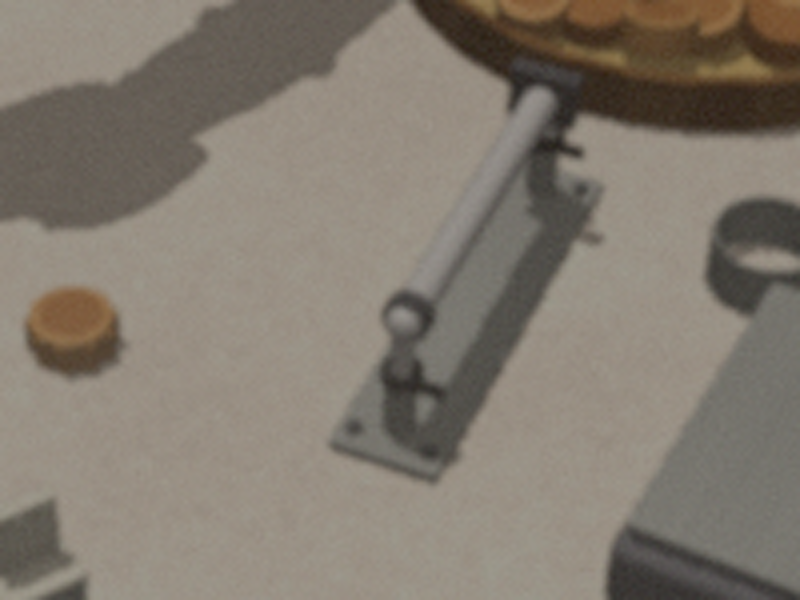

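View pics/wrist0.png

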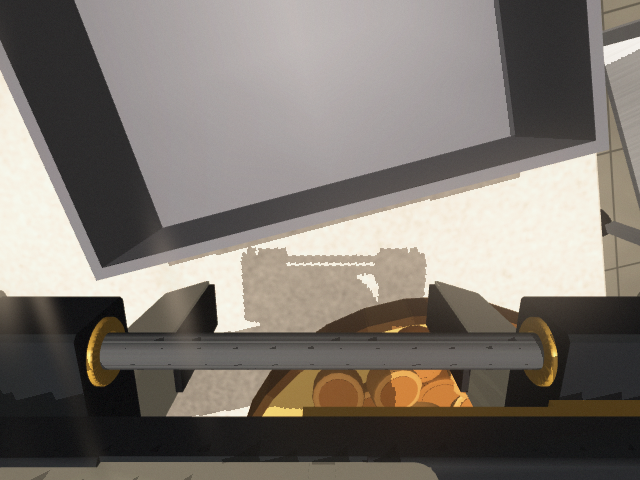

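```bash
python3 - <<'E'
from h import *
o=arm.observe(); print(np.round(cv2.Rodrigues(np.array(o['ee_rot']))[0],3))
im=arm.get_image('top')
def c(p): return (300+p[0]/4,195+p[1]/4)
P=[c(p) for p in [(432,328),(498,303),(533,352),(458,388)]]
W=np.array([onz(im,p,0.0307) for p in P]);print(W.round(4)); print('clip',W.mean(0))
for a,b in [(1,0),(2,3)]:
  d=W[a]-W[b];print(np.degrees(np.arctan2(d[1],d[0])),np.linalg.norm(d))
for q in ['clip','stand']:
  for r in arm.trace(im,q)[:4]:
    m=r['pixels'].astype(np.uint8); print(q,r['score'],np.round(r['at']),m.sum(),cv2.minAreaRect(cv2.findNonZero(m)))
# base plate corners
for s in ['scene']:
  i2=arm.get_image('scene')
  print([proj(i2,w).round(1).tolist() for w in W])
  print('cake',[onz(im,p,0.013).round(3) for p in [(290,331),(363,216)]], 'bowl',onz(im,(444,204),.04).round(3),'big',onz(im,(365,288),.04).round(3),'cutter',onz(im,(186,201),.02).round(3))
f=im['frame'];cv2.imwrite('pics/t0b.png',cv2.resize(f[205:295,160:300],(800,514),interpolation=cv2.INTER_CUBIC))
f=i2['frame'];cv2.imwrite('pics/s0c.png',cv2.resize(f[130:250,325:425],(700,840),interpolation=cv2.INTER_CUBIC)[:600*2])
E
```

```text
[[ 0.     0.255  0.967]
 [ 0.     0.967 -0.255]
 [-1.     0.     0.   ]]
[[ 0.5404 -0.2372  0.0307]
 [ 0.5581 -0.2783  0.0307]
 [ 0.5283 -0.2998  0.0307]
 [ 0.5037 -0.2534  0.0307]]
clip [ 0.53259846 -0.26715383  0.0307    ]
-66.6940472941165 0.04471294854231383
-62.101342203016195 0.052543035106487106
clip 0.86 [423. 282.] 336 ((420.9246520996094, 280.96575927734375), (15.332389831542969, 24.929765701293945), 69.44395446777344)
clip 0.8 [414. 330.] 369 ((415.1999816894531, 330.1000061035156), (21.819713592529297, 18.024980545043945), 71.56504821777344)
clip 0.56 [400. 234.] 340 ((400.0, 235.0), (22.0, 16.0), 90.0)
stand 0.92 [229. 258.] 3169 ((229.7884521484375, 254.93496704101562), (32.46708679199219, 117.35413360595703), 85.28524017333984)
[[237.6, 302.2], [231.3, 319.5], [213.1, 319.8], [219.1, 299.2]]
cake [array([0.395, 0.05 , 0.013]), array([ 0.698, -0.123,  0.013])] bowl [ 0.732 -0.327  0.04 ] big [ 0.507 -0.13   0.04 ] cutter [0.715 0.341 0.02 ]
```

View pics/t0b.png

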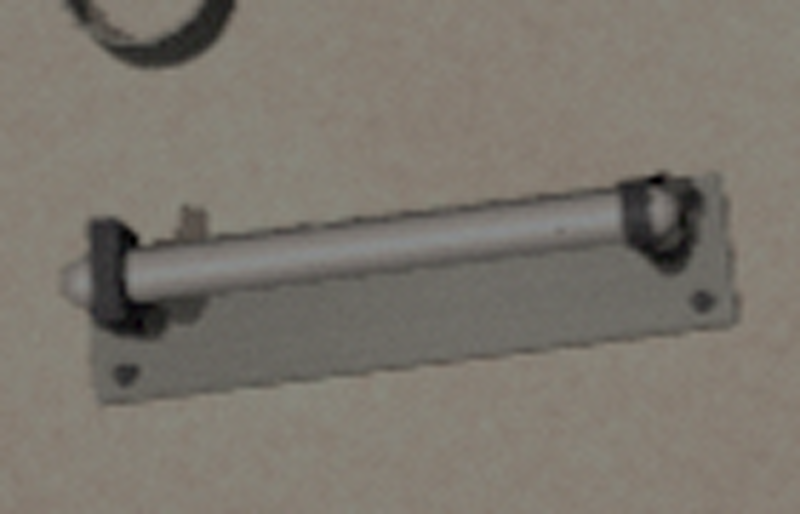

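servo_tool([
  [[24,-35,0],[0,0,-25]],
  [[24,-35,0],[0,0,-25]],
  [[24,-35,0],[0,0,-25]],
  [[24,-35,0],[0,0,-25]],
  [[24,-35,0],[0,0,-25]],
  [[24,-35,0],[0,0,-25]],
  [[24,-35,0],[0,0,-25]],
  [[24,-35,0],[0,0,-25]],
  [[37,-87,0],[0,0,-49]],
  [[37,-87,0],[0,0,-49]],
  [[37,-87,0],[0,0,-49]],
  [[37,-87,0],[0,0,-49]],
], grip=1, squeeze=20)

```text
clock: 2.15
position: [0.4373, 0.0793, 0.2271]
ee_rot: [0.87, 1.39, -0.868]
force: [0.5, 0.2, -0.3]
width: 1.0
```

servo_tool([
  [[9.6,-34.6,0],[0,0,0]],
  [[9.6,-34.6,0],[0,0,0]],
  [[9.6,-34.6,0],[0,0,0]],
  [[9.6,-34.6,0],[0,0,0]],
  [[9.6,-34.6,-2],[0,0,0]],
  [[9.6,-34.6,-2],[0,0,0]],
  [[9.6,-34.6,-2],[0,0,0]],
  [[9.6,-34.6,-2],[0,0,0]],
  [[9.6,-34.6,-2],[0,0,0]],
])

```text
clock: 3.05
position: [0.5328, -0.2694, 0.2066]
ee_rot: [0.871, 1.389, -0.872]
force: [-0.6, 0.3, 0.5]
width: 1.002
```

```bash
python3 - <<'E'
from h import *
o=arm.observe(); print(o['clock'],o['position'],o['force'])
im=arm.get_image('wrist');cv2.imwrite('pics/w1.png',im['frame'])
i2=arm.get_image('top');cv2.imwrite('pics/top1.png',i2['frame'])
print(im['position'],R(im).round(2).tolist())
E
```

```text
3.05 [ 0.53279211 -0.26944543  0.20664997] [-0.57819313  0.33020168  0.4531022 ]
[ 0.49924759 -0.20131495  0.36363812] [[0.9, 0.42, 0.12], [0.43, -0.86, -0.25], [0.0, 0.28, -0.96]]
```

View pics/w1.png

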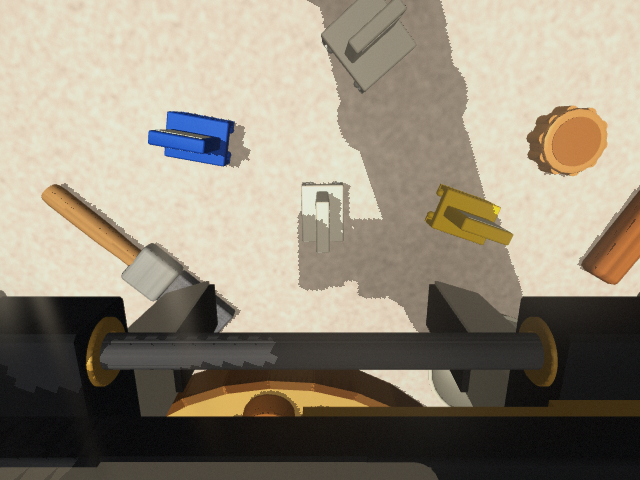

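```bash
python3 - <<'E'
from h import *
f=cv2.imread('pics/w1.png');cv2.imwrite('pics/w1a.png',cv2.resize(f[170:270,270:370],(600,600),interpolation=cv2.INTER_CUBIC))
E
```

```text
(no output)
```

View pics/w1a.png

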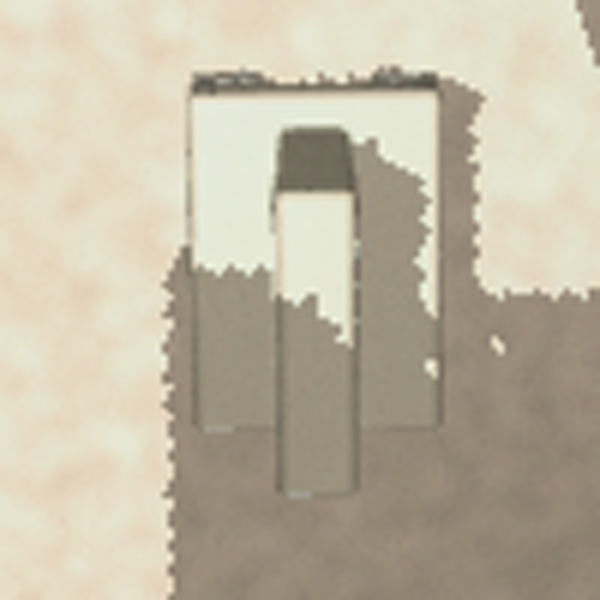

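```bash
python3 - <<'E'
from h import *
im=arm.get_image('wrist'); o=arm.observe()
for P,z in [([(190,95),(440,95),(442,430),(196,430)],.0307),([(277,190),(354,190),(356,494),(279,494)],.0767)]:
  W=np.array([onz(im,(270+(a-.5)/6+0,170+(b-.5)/6),z) for a,b in P])
  print(W.mean(0), (W.mean(0)-o['position'])*100)
  a=W[3]-W[0]+W[2]-W[1]; print(np.degrees(np.arctan2(a[1],a[0])),np.linalg.norm(a)/2,np.linalg.norm(W[1]-W[0]))
t=cv2.Rodrigues(np.array(o['ee_rot']))[0]; print(np.degrees(np.arctan2(t[1,1],t[0,1])),t.round(3))
E
```

```text
[ 0.53379573 -0.26516313  0.0307    ] [ 3.54692610e-02 -1.27204601e-02 -1.76362772e+01]
-63.30432177205773 0.04891436955748897 0.03496764415307359
[ 0.53338504 -0.2649567   0.0767    ] [-5.60020555e-03  7.92252899e-03 -1.30362772e+01]
-63.61151350371772 0.038996200558555266 0.009388396277843273
26.07317710606858 [[ 0.001  0.898  0.44 ]
 [ 0.002  0.44  -0.898]
 [-1.     0.002 -0.001]]
```

servo_tool([
  [[0,0,-4],[0,0,0.5]],
  [[0,0,-8],[0,0,0.5]],
  [[0,0,-11.5],[0,0,0.5]],
  [[0,0,-14.5],[0,0,0.5]],
  [[0,0,-16.2],[0,0,0.5]],
  [[0,0,-17.1],[0,0,0.5]],
  [[0,0,-17.1],[0,0,0.5]],
  [[0,0,-17.1],[0,0,0.5]],
])

```text
clock: 4.0
position: [0.5342, -0.2646, 0.0371]
ee_rot: [0.862, 1.393, -0.858]
force: [-0.0, -0.9, 0.8]
width: 1.002
```

servo_tool([
  [[0,0,0],[0,0,0]],
  [[0,0,0],[0,0,0]],
  [[0,0,0],[0,0,0]],
  [[0,0,0],[0,0,0]],
  [[0,0,0],[0,0,0]],
  [[0,0,0],[0,0,0]],
  [[0,0,0],[0,0,0]],
  [[0,0,0],[0,0,0]],
], grip=0, squeeze=35)

```text
clock: 4.8
position: [0.5342, -0.2646, 0.0371]
ee_rot: [0.862, 1.393, -0.858]
force: [0.2, 0.6, -0.5]
width: 0.352
```

```bash
python3 - <<'E'
from h import *
o=arm.observe(); print(o['clock'],o['position'],o['force'],o['width']*92)
im=arm.get_image('wrist');cv2.imwrite('pics/w2.png',im['frame'])
E
```

```text
4.8 [ 0.53415663 -0.26463442  0.03707702] [ 0.22600552  0.5894795  -0.49886232] 32.40329896346547
```

View pics/w2.png

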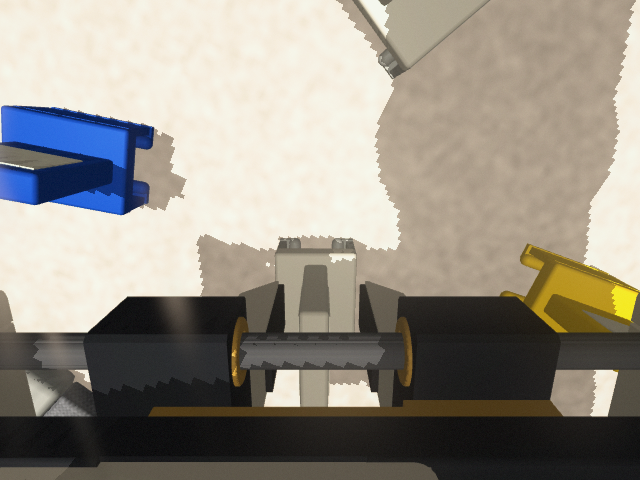

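Clip's tab sits centred between the fingers (around 315,300), still closing.

servo_tool([
  [[0,0,0],[0,0,0]],
  [[0,0,0],[0,0,0]],
  [[0,0,0],[0,0,0]],
  [[0,0,0],[0,0,0]],
  [[0,0,0],[0,0,0]],
  [[0,0,0],[0,0,0]],
])

```text
clock: 5.45
position: [0.5341, -0.2646, 0.037]
ee_rot: [0.862, 1.393, -0.858]
force: [0.7, 0.2, -0.3]
width: 0.104
```

```bash
python3 - <<'E'
from h import *
o=arm.observe(); print(o['clock'],o['position'],o['force'],o['width']*92)
im=arm.get_image('top'); 
def c(p): return (160+p[0]*.175,205+p[1]*.175)
for z in (.078,.093,.108):
  A=onz(im,c((125,272)),z);B=onz(im,c((622,217)),z); d=A-B; print(z,A.round(4),B.round(4),np.degrees(np.arctan2(d[1],d[0])),np.linalg.norm(d))
# base plate corners z=.008: 
C=[onz(im,c(p),.008) for p in [(100,404),(737,323),(718,178)]]
print(np.round(C,4)); d=C[0]-C[1];print(np.degrees(np.arctan2(d[1],d[0])),np.linalg.norm(d)); ctr=(C[0]+C[2])/2; print(ctr)
E
```

```text
5.45 [ 0.53408574 -0.2646339   0.03704681] [ 0.6675827   0.2468589  -0.28346485] 9.559697637756754
0.078 [0.5668 0.318  0.078 ] [0.6004 0.1095 0.078 ] 99.16486055222572 0.21122169228503287
0.093 [0.5639 0.3132 0.093 ] [0.5971 0.1076 0.093 ] 99.1648605522257 0.20824612495992326
0.108 [0.5611 0.3085 0.108 ] [0.5938 0.1058 0.108 ] 99.16486055222568 0.2052705576348136
[[0.5196 0.3446 0.008 ]
 [0.5696 0.0629 0.008 ]
 [0.636  0.0756 0.008 ]]
100.06131192732676 0.28604700920129833
[0.57780075 0.21007619 0.008     ]
```

servo_tool([
  [[0,0,1],[0,0,0]],
  [[0,0,4],[0,0,0]],
  [[0,0,8],[0,0,0]],
  [[0,0,12],[0,0,0]],
  [[0,0,16],[0,0,0]],
  [[0,0,20],[0,0,0]],
  [[0.5,4,23],[0,0,-3]],
  [[1,8,24],[0,0,-6]],
  [[1.5,12,24],[0,0,-9]],
  [[2,16,24],[0,0,-12]],
  [[2.5,20,24],[0,0,-15]],
  [[3,24,24],[0,0,-17]],
])

```text
clock: 6.7
position: [0.5639, -0.0231, 0.2779]
ee_rot: [1.089, 1.282, -1.084]
force: [0.6, 0.3, -1.3]
width: 0.109
```

servo_tool([
  [[0.5,4,0],[0,0,0]],
  [[1,8,0],[0,0,0]],
  [[1.3,12,0],[0,0,0]],
  [[1.6,15.5,0],[0,0,0]],
  [[1.6,15.5,0],[0,0,0]],
  [[1.6,15.5,0],[0,0,0]],
])

```text
clock: 7.3
position: [0.5796, 0.1326, 0.2781]
ee_rot: [1.087, 1.282, -1.083]
force: [0.2, -1.6, -0.6]
width: 0.109
```

```bash
python3 - <<'E'
from h import *
o=arm.observe(); print(o['clock'],o['position'],o['force'],o['width']*92)
t=cv2.Rodrigues(np.array(o['ee_rot']))[0]; print(np.degrees(np.arctan2(t[1,1],t[0,1])),t.round(3))
for n in ['wrist','scene']:
  im=arm.get_image(n);cv2.imwrite(f'pics/{n}3.png',im['frame'])
  print(im['position'].tolist(),np.array(im['rotation']).tolist())
E
```

```text
7.3 [0.57956025 0.13260821 0.27810625] [ 0.23421344 -1.56660828 -0.64219839] 10.028925259511814
9.594511562426405 [[ 0.003  0.986  0.167]
 [ 0.001  0.167 -0.986]
 [-1.     0.003 -0.001]]
[0.565990601276598, 0.20700133351609232, 0.4352085679405316] [2.848736091214387, 0.23787993447593944, 0.03832729379069812]
[1.1155498577148126, -0.7621050434303585, 1.047128099689843] [-2.308231432938812, -0.7256894097524668, 0.28701294473531114]
```

View pics/wrist3.png

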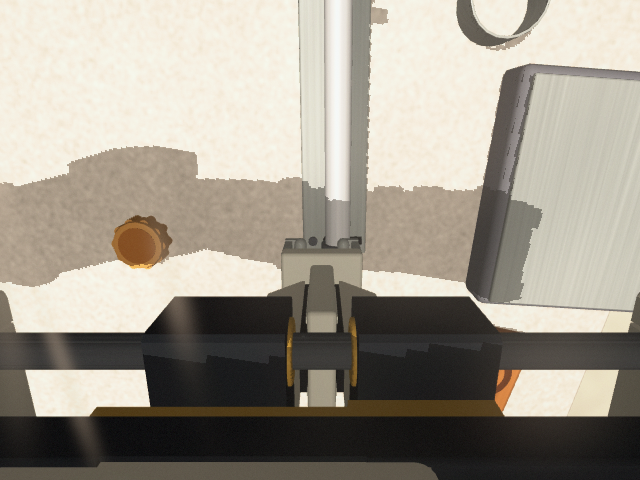

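View pics/scene3.png

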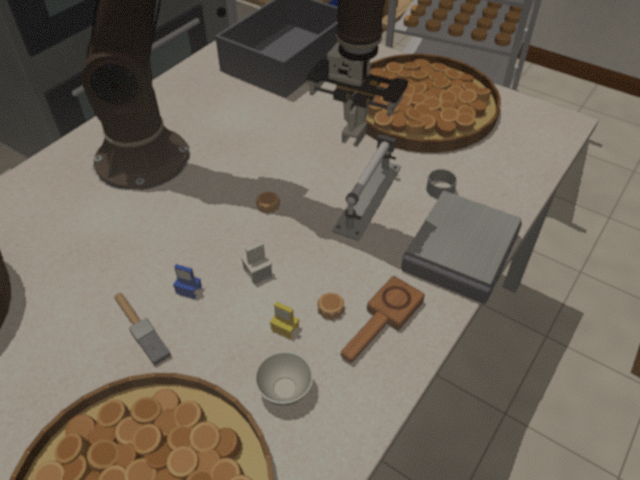

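```bash
python3 - <<'E'
from h import *
f=cv2.imread('pics/wrist3.png');cv2.imwrite('pics/w3a.png',cv2.resize(f[0:100,290:390],(600,600),interpolation=cv2.INTER_CUBIC))
g=cv2.cvtColor(f,cv2.COLOR_BGR2GRAY)
for r in (5,40,80,120,160): print(r,g[r,296:376].tolist())
f=cv2.imread('pics/scene3.png');cv2.imwrite('pics/s3a.png',cv2.resize(f[130:240,325:415],(490,600),interpolation=cv2.INTER_CUBIC))
E
```

```text
5 [239, 238, 153, 194, 222, 225, 225, 221, 221, 221, 221, 223, 224, 222, 222, 220, 218, 217, 220, 221, 220, 223, 221, 218, 216, 218, 220, 220, 153, 185, 204, 214, 223, 226, 232, 238, 241, 243, 244, 246, 247, 247, 247, 245, 242, 238, 235, 232, 231, 230, 223, 216, 208, 196, 178, 154, 130, 140, 139, 136, 139, 138, 136, 139, 135, 136, 139, 140, 141, 137, 139, 141, 139, 137, 124, 172, 241, 240, 239, 240]
40 [245, 245, 244, 175, 203, 224, 225, 224, 217, 219, 218, 218, 224, 222, 223, 222, 222, 218, 218, 221, 222, 225, 226, 220, 217, 216, 221, 220, 168, 184, 201, 214, 223, 226, 232, 238, 242, 243, 245, 246, 246, 247, 247, 245, 243, 239, 236, 232, 231, 229, 224, 214, 203, 193, 174, 147, 125, 145, 140, 140, 140, 139, 139, 138, 139, 141, 143, 140, 139, 139, 142, 141, 140, 138, 219, 244, 243, 242, 242, 242]
80 [244, 245, 244, 215, 185, 217, 226, 225, 222, 219, 220, 218, 223, 226, 224, 223, 223, 223, 220, 225, 226, 227, 226, 225, 219, 218, 220, 219, 178, 178, 200, 215, 224, 229, 231, 237, 241, 243, 246, 247, 247, 247, 247, 245, 243, 237, 235, 233, 230, 228, 220, 211, 199, 183, 165, 147, 145, 143,
[... 220 characters left out ...]
 228, 229, 225, 224, 221, 223, 223, 196, 176, 197, 212, 223, 227, 231, 237, 241, 244, 246, 247, 246, 247, 247, 245, 241, 236, 235, 233, 230, 227, 219, 208, 197, 175, 150, 131, 147, 147, 146, 147, 148, 145, 145, 145, 147, 145, 145, 143, 146, 145, 144, 136, 145, 172, 236, 235, 237, 238, 238, 237]
160 [241, 239, 239, 238, 237, 182, 197, 227, 226, 225, 219, 218, 220, 222, 225, 225, 222, 224, 224, 221, 221, 222, 225, 226, 220, 220, 221, 220, 219, 168, 193, 210, 220, 225, 230, 237, 241, 243, 245, 246, 246, 247, 245, 243, 241, 236, 233, 232, 229, 223, 215, 205, 186, 163, 136, 144, 145, 145, 145, 145, 145, 143, 143, 146, 145, 142, 143, 147, 143, 145, 134, 153, 238, 238, 238, 239, 238, 238, 236, 237]
```

View pics/w3a.png

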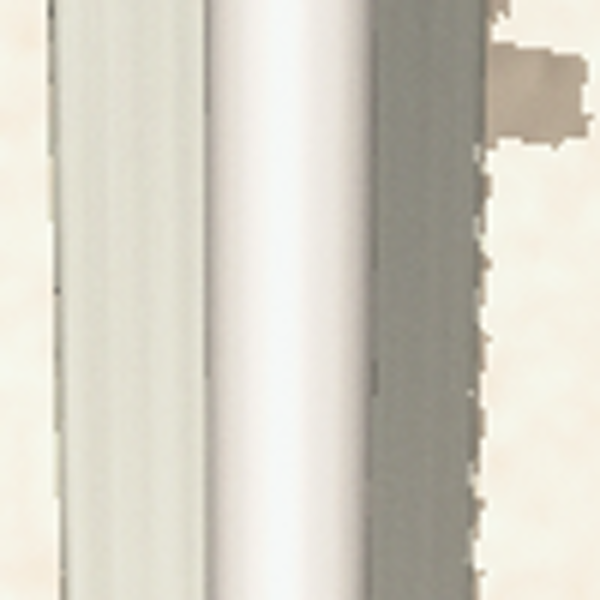

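View pics/s3a.png

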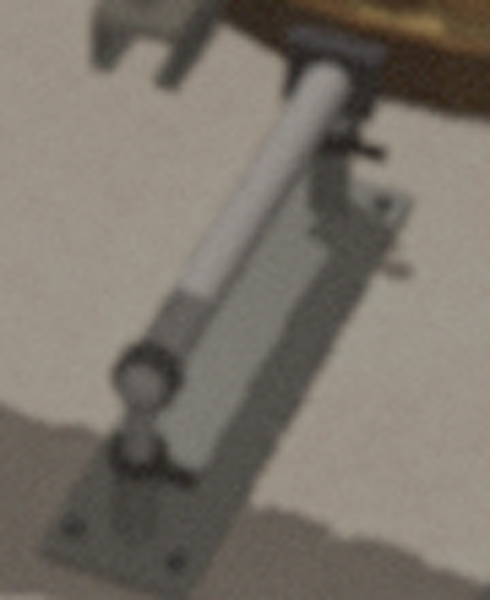

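```bash
cat > fit.py <<'E'
from h import *
from scipy.optimize import least_squares
W=dict(fx=398.3162218257631,fy=398.3162218257631,cx=None)
E
python3 - <<'E'
from h import *
from scipy.optimize import least_squares
w=arm.get_image('wrist'); s=arm.get_image('scene'); t=arm.get_image('top')
def sig(im,p,P):
    x0,h,yaw=P; C,v=ray(im,p); d=np.array([np.cos(yaw),np.sin(yaw),0]); A=np.array([x0,.2,h])
    n=np.cross(v,d); return (A-C)@n/np.linalg.norm(n)
obsW=[((323.9,5),0),((324.0,40),0),((324.2,80),0),((324.5,120),0),((325.0,160),0),((352.0,5),1),((351.6,40),1),((350.9,80),1),((350.3,120),1),((349.6,160),1)]
q=490/90.
sc=lambda a,b:(325+a/q,130+b/q)
obsS=[(sc(320,62),0),(sc(352,92),1),(sc(187,287),0),(sc(215,298),1)]
c=lambda a,b: (160+a*.175,205+b*.175)
obsT=[(c(140,247),0),(c(140,296),1),(c(610,192),0),(c(610,240),1)]
def res(P,sets):
    r=[]
    for im,ob,wt in sets:
        for p,side in ob: r.append((abs(sig(im,p,P))-.011)*wt)
        # sides differ in sign
    return np.array(r)*1000
P0=[.58,.095,np.radians(99.5)]
for name,sets in [('W',[(w,obsW,1)]),('WS',[(w,obsW,1),(s,obsS,.5)]),('all',[(w,obsW,1),(s,obsS,.5),(t,obsT,.3)]),('ST',[(s,obsS,1),(t,obsT,1)])]:
    R_=least_squares(res,P0,args=(sets,)); P=R_.x
    print(name,P[0],P[1],np.degrees(P[2]),np.round(R_.fun,2))
cb=lambda p: onz(w,p,.008)
print('base L',cb((298.6,5)),cb((301.8,160)),'R',cb((370.3,5)), cb((366.8,160)))
E
```

```text
W 0.58231365271513 0.08164418016354445 99.75415070884657 [ 0.07  0.11  0.1  -0.   -0.29  0.1   0.15  0.01 -0.06 -0.22]
WS 0.5821495542131065 0.08525267678652809 99.75805621376519 [-0.06 -0.01 -0.03 -0.13 -0.41  0.01  0.05 -0.09 -0.16 -0.32 -0.48 -0.59
 -2.23 -2.39]
all 0.5822122702576755 0.08624868704296386 99.77019782453736 [-0.01  0.04  0.04 -0.06 -0.33 -0.11 -0.07 -0.22 -0.29 -0.46 -0.64 -0.43
 -2.38 -2.25  0.42 -0.9   0.2  -0.77]
ST 0.5834427365677527 0.089085849447881 99.6618246122864 [-0.95 -1.25 -4.71 -4.59 -0.66 -0.97 -1.04 -0.92]
base L [0.52888994 0.30753885 0.008     ] [0.55362855 0.16395277 0.008     ] R [0.59641425 0.31873724 0.008     ] [0.62143485 0.1751166  0.008     ]
```

servo_tool([
  [[0,4,-2],[0,0,0.1]],
  [[0.1,7.7,-4],[0,0,0.1]],
  [[0.1,7.75,-7],[0,0,0.1]],
  [[0.1,7.75,-10],[0,0,0.1]],
  [[0.1,7.75,-11.3],[0,0,0.1]],
  [[0.1,7.75,-11.3],[0,0,0.1]],
  [[0.1,7.75,-11.3],[0,0,0.1]],
])

```text
clock: 8.25
position: [0.5817, 0.2073, 0.1664]
ee_rot: [1.091, 1.28, -1.084]
force: [-0.1, -0.2, -0.5]
width: 0.107
```

```bash
python3 - <<'E'
from h import *
o=arm.observe(); print(o['clock'],o['position'],o['force'],o['width']*92)
t=cv2.Rodrigues(np.array(o['ee_rot']))[0]; print(np.degrees(np.arctan2(t[1,1],t[0,1])),t.round(4))
w=arm.get_image('wrist');cv2.imwrite('pics/w4.png',w['frame'])
s=arm.get_image('scene')['frame'];cv2.imwrite('pics/s4.png',cv2.resize(s[90:240,300:420],(480,600),interpolation=cv2.INTER_CUBIC))
g=cv2.cvtColor(w['frame'],cv2.COLOR_BGR2GRAY)
for r in (5,60,120,180,220): print(r,g[r,290:380].tolist())
E
```

```text
8.25 [0.5817341  0.20734812 0.16641606] [-0.13598126 -0.16167847 -0.50387796] 9.800650039781232
9.39400268832185 [[ 0.0045  0.9866  0.1632]
 [ 0.0017  0.1632 -0.9866]
 [-1.      0.0048 -0.001 ]]
5 [242, 242, 242, 243, 243, 242, 241, 240, 239, 240, 237, 238, 238, 239, 239, 240, 240, 240, 241, 241, 219, 190, 188, 193, 195, 194, 191, 186, 186, 183, 180, 178, 194, 186, 229, 239, 239, 238, 239, 238, 238, 239, 240, 241, 241, 240, 239, 239, 238, 240, 239, 239, 239, 238, 235, 236, 236, 235, 236, 235, 236, 236, 236, 239, 238, 240, 239, 240, 239, 241, 241, 241, 242, 242, 242, 240, 239, 239, 237, 238, 237, 236, 237, 238, 238, 238, 238, 239, 239, 239]
60 [75, 72, 75, 73, 67, 74, 74, 72, 68, 63, 68, 66, 70, 69, 67, 67, 65, 66, 67, 69, 68, 66, 68, 67, 69, 65, 67, 65, 65, 67, 62, 64, 68, 65, 65, 65, 66, 64, 66, 65, 66, 64, 66, 65, 68, 66, 64, 66, 67, 67, 65, 63, 68, 67, 68, 66, 66, 66, 67, 66, 68, 69, 68, 68, 68, 69, 70, 68, 69, 69, 73, 120, 142, 135, 124, 135, 172, 171, 170, 170, 171, 178, 242, 243, 243, 242, 241, 241, 240, 239]
120 [226, 227, 226, 227, 228, 231, 230, 230, 188, 176, 194, 209, 217,
[... 595 characters left out ...]
 208, 203, 194, 183, 167, 149, 132, 127, 138, 139, 143, 141, 142, 140, 140, 142, 140, 141, 137, 138, 140, 141, 142, 139, 138, 139, 139, 137, 140, 139, 139, 174, 184, 243, 242, 242, 242, 243, 242, 242, 241, 241, 242, 241, 241, 242, 242, 241, 241]
220 [135, 133, 133, 133, 132, 133, 137, 134, 137, 138, 138, 149, 184, 198, 210, 219, 224, 225, 229, 233, 158, 240, 241, 241, 243, 244, 244, 245, 244, 242, 170, 164, 162, 162, 161, 158, 158, 156, 159, 157, 154, 149, 149, 146, 141, 133, 126, 118, 121, 136, 138, 137, 138, 139, 134, 136, 138, 135, 136, 137, 133, 134, 135, 138, 135, 136, 134, 134, 134, 131, 133, 123, 120, 156, 159, 162, 164, 163, 164, 162, 162, 161, 160, 161, 162, 161, 160, 160, 157, 154]
```

View pics/w4.png

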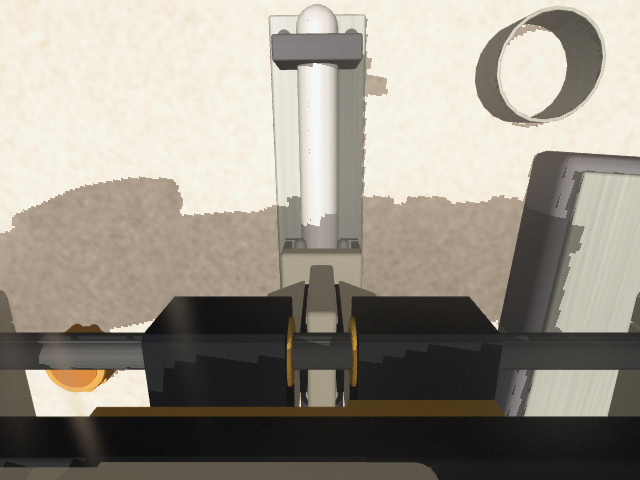

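View pics/s4.png

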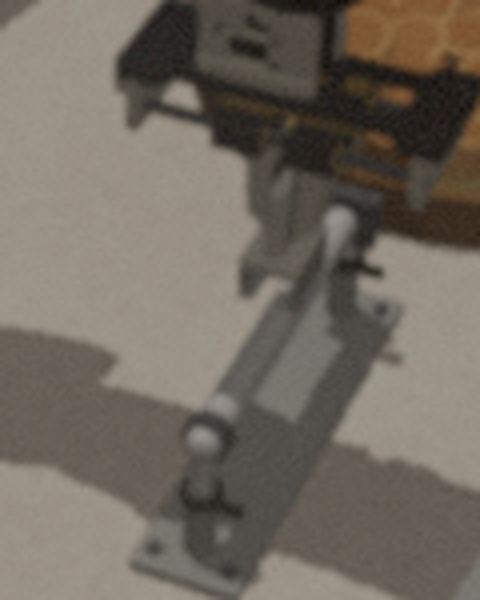

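```bash
python3 - <<'E'
from h import *
from scipy.optimize import least_squares
w=arm.get_image('wrist');o=arm.observe();print(o['position'])
g=cv2.cvtColor(w['frame'],cv2.COLOR_BGR2GRAY).astype(float)
obs=[]
for r in range(75,205,5):
    row=g[r]; 
    L=np.argmin(row[294:306])+294; Rr=np.argmin(row[330:344])+330
    obs+= [((L-.3,r),0),((Rr+.5,r),1)]
print([(p[0]) for p,_ in obs])
def res(P):
    x0,h,yaw=P;out=[]
    for p,s in obs:
        C,v=ray(w,p); d=np.array([np.cos(yaw),np.sin(yaw),0]); A=np.array([x0,.2,h]); n=np.cross(v,d)
        out.append(((A-C)@n/np.linalg.norm(n)+(.011 if s else -.011)*sg)*1000)
    return out
for sg in (1,-1):
    f=least_squares(res,[.58,.09,1.74],loss='soft_l1'); print(sg,f.x,np.degrees(f.x[2]),f.cost)
    P=f.x
    if f.cost<50:
        print('std',np.sqrt(np.diag(np.linalg.inv(f.jac.T@f.jac))))
        print('x at tcp',P[0]+(o['position'][1]-.2)/np.tan(P[2]))
        # plate face bottom/top: plate bottom front edge at row ~68 (top of face at z=h+.02 row ~60)
        for z in (P[1]+.02,P[1]): print(onz(w,(317,60),z),onz(w,(317,68),z-0.0))
# roof of clip seen: near edge row? 
for q in ['end','stand']:
    print(q,[(np.round(x['at'],1),x['score']) for x in arm.search_frame(w,q)])
f=w['frame'];cv2.imwrite('pics/w4a.png',cv2.resize(f[20:100,260:380],(780,520),interpolation=cv2.INTER_CUBIC))
cv2.imwrite('pics/w4b.png',cv2.resize(f[210:300,260:380],(780,585),interpolation=cv2.INTER_CUBIC))
E
```

```text
[0.58194588 0.20792432 0.16688179]
[np.float64(296.7), np.float64(337.5), np.float64(296.7), np.float64(337.5), np.float64(296.7), np.float64(336.5), np.float64(296.7), np.float64(337.5), np.float64(296.7), np.float64(337.5), np.float64(296.7), np.float64(337.5), np.float64(296.7), np.float64(337.5), np.float64(297.7), np.float64(337.5), np.float64(297.7), np.float64(336.5), np.float64(297.7), np.float64(337.5), np.float64(297.7), np.float64(337.5), np.float64(297.7), np.float64(337.5), np.float64(297.7), np.float64(337.5), np.float64(297.7), np.float64(337.5), np.float64(298.7), np.float64(337.5), np.float64(298.7), np.float64(337.5), np.float64(298.7), np.float64(336.5), np.float64(298.7), np.float64(336.5), np.float64(298.7), np.float64(336.5), np.float64(298.7), np.float64(337.5), np.float64(298.7), np.float64(337.5), np.float64(298.7), np.float64(337.5), np.float64(299.7), np.float64(336.5), np.float64(299.7), np.float64(337.5), np.float64(299.7), np.float64(337.5), np.float64(298.7), np.float64(337.5)]
1 [0.58182913 0.093865   1.74441501] 99.94761784896991 1.1506747699896143
std [0.00055643 0.00299163 0.00704949]
x at tcp 0.5804393324691942
[0.56261696 0.31070988 0.113865  ] [0.56319397 0.30715306 0.113865  ]
[0.56207922 0.31344593 0.093865  ] [0.56271112 0.30955079 0.093865  ]
-1 [0.58345541 0.55440466 1.74441501] 99.94761784756419 1.1506747699896134
std [0.00066994 0.00299163 0.00704949]
x at tcp 0.5820656126054831
[0.5749995  0.24770694 0.57440466] [0.57431272 0.25194039 0.57440466]
[0.57446176 0.25044299 0.55440466] [0.57382986 0.25433812 0.55440466]
end [(array([315.5, 128.5]), 0.6)]
stand [(array([316.3, 125.3]), 0.74), (array([320. , 278.8]), 0.59)]
```

View pics/w4a.png

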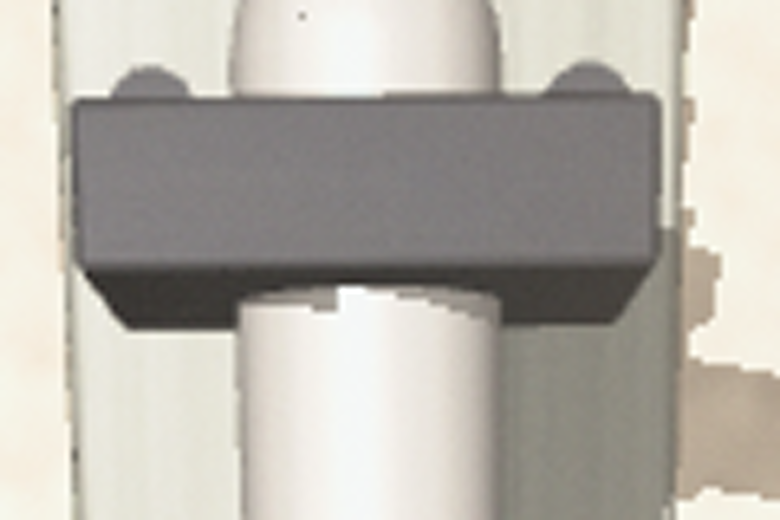

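View pics/w4b.png

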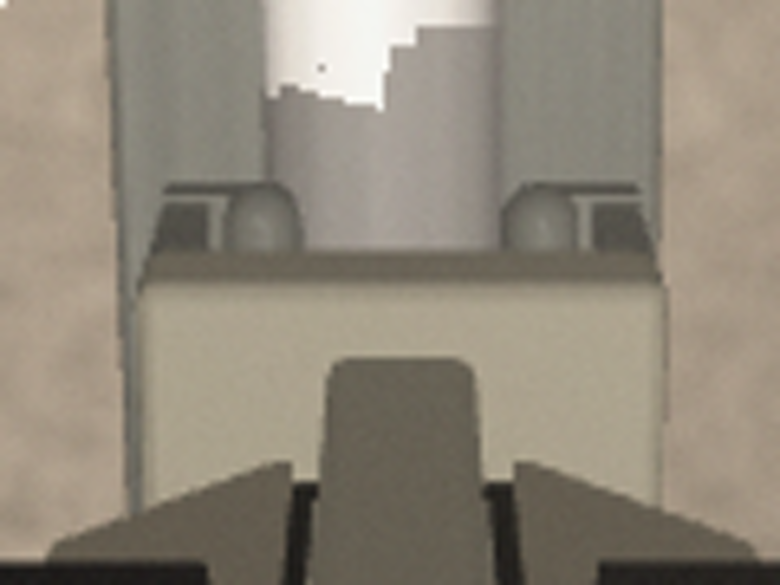

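```bash
python3 - <<'E'
from h import *
w=arm.get_image('wrist');o=arm.observe()
t=cv2.Rodrigues(np.array(o['ee_rot']))[0]; print(o['position'],np.degrees(np.arctan2(t[1,1],t[0,1])))
k=6.5
a=(260+80/k,20+262/k); b=(260+658/k,20+262/k)
for z in np.arange(.095,.130,.004):
  A=onz(w,a,z);B=onz(w,b,z);print(round(z,3),np.linalg.norm(A-B).round(4),((A+B)/2).round(4))
# lips
for z in [.1328]:
  A=onz(w,(260+300/k,210+240/k),z);B=onz(w,(260+502/k,210+240/k),z);print('lips',A,B,np.linalg.norm(A-B))
E
```

```text
[0.58136359 0.20802904 0.1661532 ] 9.456794554784793
0.095 0.047 [0.5614 0.3133 0.095 ]
0.099 0.0462 [0.5615 0.3128 0.099 ]
0.103 0.0454 [0.5616 0.3122 0.103 ]
0.107 0.0446 [0.5617 0.3117 0.107 ]
0.111 0.0437 [0.5619 0.3111 0.111 ]
0.115 0.0429 [0.562  0.3106 0.115 ]
0.119 0.0421 [0.5621 0.31   0.119 ]
0.123 0.0413 [0.5622 0.3095 0.123 ]
0.127 0.0404 [0.5623 0.309  0.127 ]
lips [0.57105978 0.22211881 0.1328    ] [0.58644967 0.22464768 0.1328    ] 0.0155962696547976
```

```bash
python3 - <<'E'
from h import *
w=arm.get_image('wrist');o=arm.observe();print(o['position'])
g=cv2.cvtColor(w['frame'],cv2.COLOR_BGR2GRAY)
for r in (225,235,243): print(r,g[r,294:346].tolist())
for h in (.086,.09,.094):
  P=[(r,onz(w,(c,r),h)) for r,c in [(100,(297.2+337.6)/2),(150,317.7),(195,318.4),(245,319)]]
  d=P[0][1]-P[2][1]
  print(h,[p[1].round(4)[:2].tolist() for p in P],np.degrees(np.arctan2(d[1],d[0])))
L=np.array([.57875,.2234])
E
```

```text
[0.58122349 0.20802417 0.16593595]
225 [134, 130, 131, 136, 136, 136, 137, 123, 109, 119, 126, 132, 136, 144, 147, 159, 237, 238, 239, 241, 243, 243, 244, 245, 245, 242, 165, 162, 160, 161, 160, 157, 158, 156, 157, 157, 153, 151, 147, 146, 142, 137, 128, 125, 117, 133, 134, 137, 137, 137, 136, 135]
235 [131, 131, 129, 132, 136, 132, 137, 134, 102, 114, 126, 128, 134, 136, 137, 141, 149, 153, 152, 153, 157, 154, 157, 160, 163, 163, 162, 162, 159, 161, 157, 159, 157, 156, 157, 158, 154, 150, 147, 145, 142, 137, 128, 124, 114, 134, 130, 132, 135, 133, 132, 132]
243 [101, 95, 105, 112, 118, 123, 124, 121, 114, 113, 105, 95, 116, 134, 137, 140, 145, 149, 152, 153, 154, 154, 156, 158, 158, 162, 162, 161, 162, 161, 158, 156, 158, 155, 158, 155, 151, 151, 146, 145, 139, 134, 125, 92, 98, 106, 111, 117, 120, 126, 116, 118]
0.086 [[0.5646, 0.2942], [0.5692, 0.267], [0.5739, 0.241], [0.5793, 0.21]] 99.90809363239038
0.09 [[0.5646, 0.294], [0.5692, 0.2673], [0.5738, 0.2417], [0.5791, 0.2112]] 99.90809363239028
0.094 [[0.5647, 0.2938], [0.5691, 0.2676], [0.5737, 0.2424], [0.5789, 0.2124]] 99.90809363239032
```

servo_tool([
  [[-0.12,0,0],[0,0,0.4]],
  [[-0.12,0,-1],[0,0,0.4]],
  [[-0.12,0,-1.8],[0,0,0.4]],
  [[-0.12,0,-2.3],[0,0,0.4]],
  [[-0.12,0,-2.3],[0,0,0.4]],
  [[-0.12,0,-2.3],[0,0,0.4]],
  [[-0.12,0,-2.3],[0,0,0.4]],
  [[-0.12,0,-2.3],[0,0,0.4]],
])

```text
clock: 9.4
position: [0.5802, 0.2081, 0.1432]
ee_rot: [1.085, 1.283, -1.077]
force: [0.2, 0.5, -0.5]
width: 0.108
```

```bash
cat > st.py <<'E'
from h import *
for _ in range(1):
    o=arm.observe(); t=cv2.Rodrigues(np.array(o['ee_rot']))[0]
    print(o['clock'],o['position'].round(5),'F',np.round(o['force'],2),'T',np.round(o['ft_torque'],2),round(o['width']*92,2),'yaw',round(np.degrees(np.arctan2(t[1,1],t[0,1])),2))
E
python3 - <<'E'
import st
from h import *
w=arm.get_image('wrist');f=w['frame'];cv2.imwrite('pics/w5b.png',cv2.resize(f[210:300,260:380],(780,585),interpolation=cv2.INTER_CUBIC))
E
```

```text
9.4 [0.58025 0.20809 0.14322] F [ 0.22  0.47 -0.54] T [-0.07  0.08  0.01] 9.94 yaw 9.86
```

View pics/w5b.png

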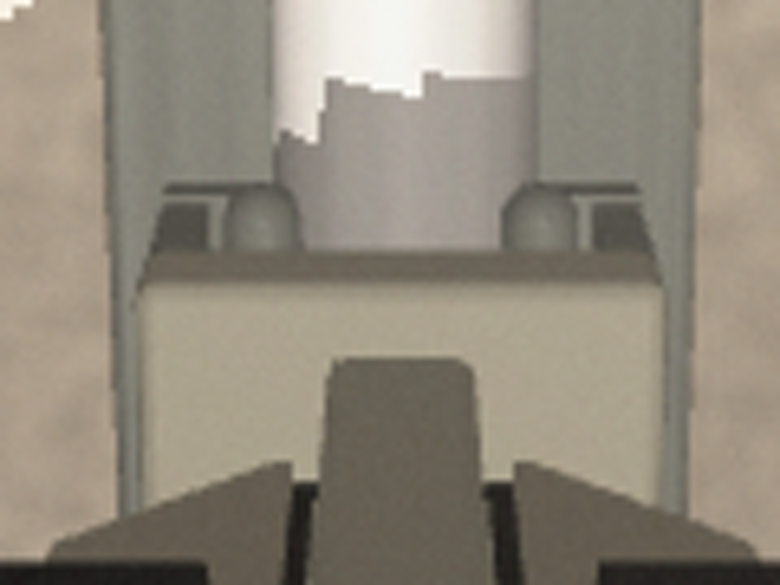

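servo_tool([
  [[0,0,-0.2],[0,0,0]],
  [[0,0,-0.3],[0,0,0]],
  [[0,0,-0.4],[0,0,0]],
  [[0,0,-0.5],[0,0,0]],
  [[0,0,-0.5],[0,0,0]],
])

```text
clock: 9.95
position: [0.5802, 0.2081, 0.1381]
ee_rot: [1.085, 1.283, -1.077]
force: [0.0, 0.4, -0.6]
width: 0.108
```

servo_tool([
  [[0,0,-0.1],[0,0,0]],
  [[0,0,-0.2],[0,0,0]],
  [[0,0,-0.2],[0,0,0]],
])

```text
clock: 10.25
position: [0.5808, 0.2082, 0.1368]
ee_rot: [1.086, 1.283, -1.076]
force: [-0.4, -0.6, 5.7]
width: 0.105
```

servo_tool([
  [[0,0,-0.1],[0,0,0]],
  [[0,0,-0.2],[0,0,0]],
  [[0,0,-0.2],[0,0,0]],
])

```text
clock: 10.55
position: [0.5811, 0.2083, 0.1359]
ee_rot: [1.087, 1.283, -1.075]
force: [-2.2, -0.4, 8.9]
width: 0.106
```

servo_tool([
  [[-0.07,0,-0.1],[0,0,0]],
  [[-0.07,0,-0.2],[0,0,0]],
  [[-0.07,0,-0.2],[0,0,0]],
])

```text
clock: 10.85
position: [0.581, 0.2083, 0.1351]
ee_rot: [1.088, 1.282, -1.074]
force: [-1.7, -0.9, 9.7]
width: 0.104
```

```bash
python3 - <<'E'
import st
from h import *
w=arm.get_image('wrist');f=w['frame'];cv2.imwrite('pics/w6b.png',cv2.resize(f[210:300,260:380],(780,585),interpolation=cv2.INTER_CUBIC))
E
```

```text
10.85 [0.58104 0.20831 0.13509] F [-1.72 -0.88  9.72] T [-0.32  0.61  0.04] 9.6 yaw 9.86
```

View pics/w6b.png

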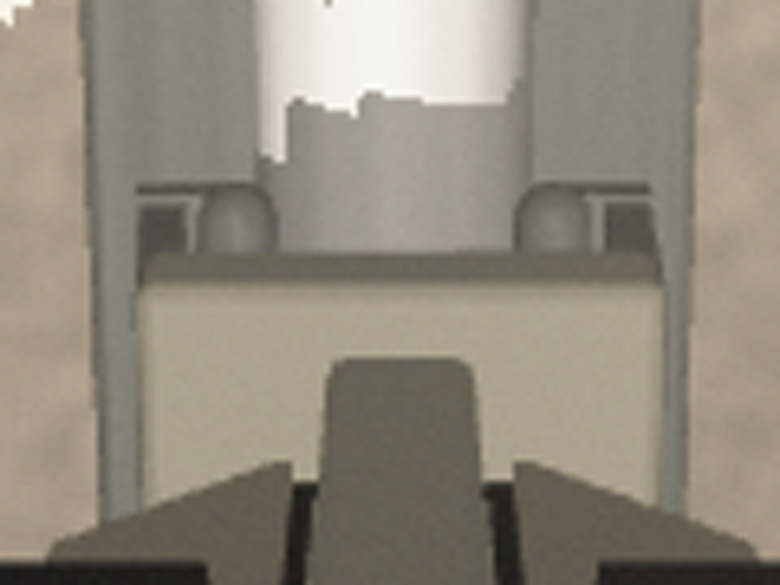

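servo_tool([
  [[-0.15,0,-0.1],[0,0,0]],
  [[-0.15,0,-0.25],[0,0,0]],
  [[-0.15,0,-0.25],[0,0,0]],
])

```text
clock: 11.2
position: [0.5806, 0.2083, 0.1338]
ee_rot: [1.09, 1.281, -1.072]
force: [-0.4, -0.5, 7.7]
width: 0.109
```

servo_tool([
  [[-0.1,0,-0.1],[0,0,0]],
  [[-0.1,0,-0.25],[0,0,0]],
  [[-0.1,0,-0.25],[0,0,0]],
])

```text
clock: 11.5
position: [0.5806, 0.2084, 0.1325]
ee_rot: [1.091, 1.28, -1.07]
force: [-0.4, -0.5, 6.9]
width: 0.11
```

```bash
python3 - <<'E'
import st
from h import *
w=arm.get_image('wrist');f=w['frame'];cv2.imwrite('pics/w7b.png',cv2.resize(f[210:300,260:380],(780,585),interpolation=cv2.INTER_CUBIC))
E
```

```text
11.5 [0.58056 0.2084  0.13245] F [-0.4  -0.49  6.9 ] T [-0.23  0.15  0.06] 10.09 yaw 9.85
```

View pics/w7b.png

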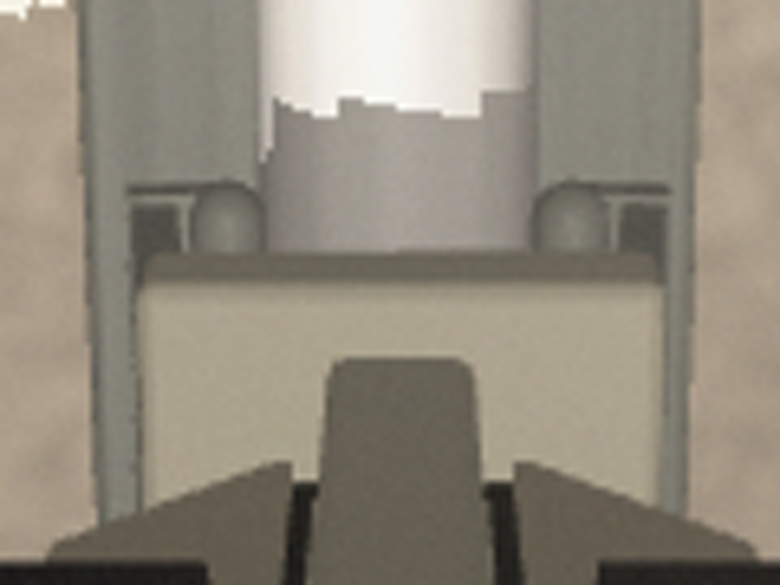

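```bash
cat >> st.py <<'E'
    print('xaxis',t[:,0].round(4))
    y=np.radians(9.85); T=np.array([[0,np.cos(y),np.sin(y)],[0,np.sin(y),-np.cos(y)],[-1,0,0]])
    print('turn to upright deg',np.degrees(cv2.Rodrigues(T@t.T)[0].ravel()).round(2))
E
python3 st.py
```

```text
11.55 [0.58055 0.20841 0.13245] F [-0.86 -0.03  7.66] T [-0.2   0.19  0.04] 9.81 yaw 9.85
xaxis [ 0.0124  0.0062 -0.9999]
turn to upright deg [-0.36  0.71  0.  ]
```

servo_tool([
  [[-0.04,0,-0.1],[-0.4,0.7,0]],
  [[-0.04,0,-0.2],[-0.4,0.7,0]],
  [[-0.04,0,-0.3],[-0.4,0.7,0]],
  [[-0.04,0,-0.3],[-0.4,0.7,0]],
])

```text
clock: 11.95
position: [0.5808, 0.2086, 0.13]
ee_rot: [1.082, 1.284, -1.081]
force: [0.1, -0.4, 4.7]
width: 0.109
```

```bash
python3 st.py
```

```text
11.95 [0.58082 0.20861 0.13005] F [ 0.08 -0.42  4.69] T [-0.03  0.06  0.04] 10.07 yaw 9.86
xaxis [ 1.4e-03 -3.0e-04 -1.0e+00]
turn to upright deg [ 0.01  0.08 -0.01]
```

servo_tool([
  [[-0.03,0,-0.1],[0,0,0]],
  [[-0.03,0,-0.2],[0,0,0]],
  [[-0.03,0,-0.3],[0,0,0]],
  [[-0.03,0,-0.3],[0,0,0]],
])

```text
clock: 12.35
position: [0.5805, 0.2086, 0.1266]
ee_rot: [1.082, 1.284, -1.081]
force: [1.7, -0.3, -1.0]
width: 0.111
```

```bash
python3 - <<'E'
import st
from h import *
w=arm.get_image('wrist');f=w['frame'];cv2.imwrite('pics/w8b.png',cv2.resize(f[210:300,260:380],(780,585),interpolation=cv2.INTER_CUBIC))
E
```

```text
12.35 [0.58047 0.2086  0.12659] F [ 1.73 -0.26 -1.01] T [-0.02 -0.37  0.07] 10.2 yaw 9.85
xaxis [ 1.3e-03 -5.0e-04 -1.0e+00]
turn to upright deg [ 0.03  0.07 -0.  ]
```

View pics/w8b.png

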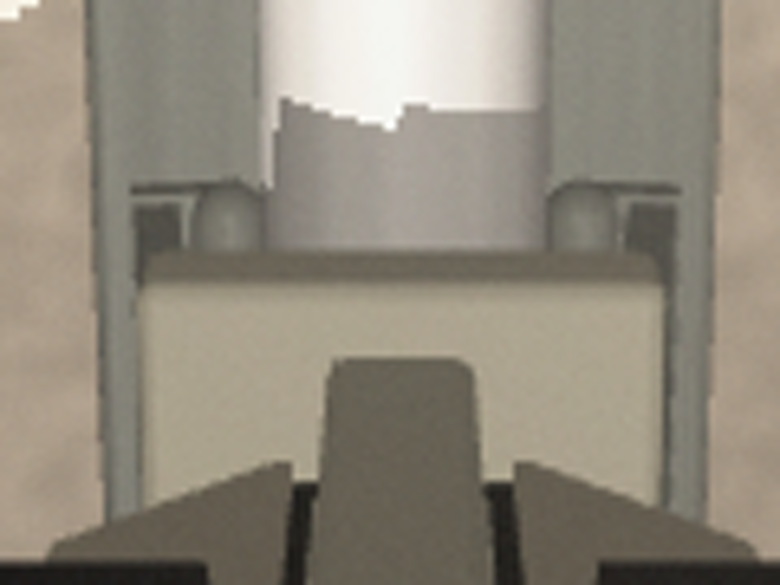

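servo_tool([
  [[0.04,0,-0.1],[0,0,0]],
  [[0.04,0,-0.2],[0,0,0]],
  [[0.04,0,-0.3],[0,0,0]],
  [[0.04,0,-0.3],[0,0,0]],
])

```text
clock: 12.8
position: [0.5805, 0.2085, 0.1229]
ee_rot: [1.081, 1.285, -1.082]
force: [1.7, 0.4, -8.1]
width: 0.11
```

servo_tool([
  [[0,0,-0.05],[0,0,0]],
  [[0,0,-0.1],[0,0,0]],
  [[0,0,-0.1],[0,0,0]],
])

```text
clock: 13.1
position: [0.5804, 0.2085, 0.1217]
ee_rot: [1.081, 1.285, -1.082]
force: [2.3, 0.6, -7.8]
width: 0.108
```

```bash
python3 st.py
```

```text
13.1 [0.58038 0.20847 0.12173] F [ 2.3   0.59 -7.75] T [ 0.06 -0.52  0.02] 9.95 yaw 9.86
xaxis [ 1.0e-04 -1.2e-03 -1.0e+00]
turn to upright deg [ 0.07  0.01 -0.01]
```

servo_tool([
  [[0.06,0,-0.05],[0,0,0]],
  [[0.06,0,-0.1],[0,0,0]],
  [[0.06,0,-0.1],[0,0,0]],
])

```text
clock: 13.4
position: [0.5807, 0.2084, 0.1207]
ee_rot: [1.081, 1.285, -1.082]
force: [-0.2, -0.2, -4.5]
width: 0.103
```

servo_tool([
  [[0.02,0,-0.05],[0,0,0]],
  [[0.02,0,-0.05],[0,0,0]],
])

```text
clock: 13.6
position: [0.5808, 0.2084, 0.1206]
ee_rot: [1.081, 1.285, -1.082]
force: [-2.4, -1.2, 3.3]
width: 0.109
```

servo_tool([
  [[0.02,0,-0.05],[0,0,0]],
  [[0.02,0,-0.05],[0,0,0]],
])

```text
clock: 13.8
position: [0.5809, 0.2085, 0.1206]
ee_rot: [1.081, 1.286, -1.082]
force: [-2.9, -0.6, 5.4]
width: 0.108
```

```bash
python3 st.py
```

```text
13.8 [0.58091 0.2085  0.12063] F [-2.85 -0.58  5.38] T [-0.21  0.92  0.01] 9.95 yaw 9.85
xaxis [-7.e-04 -4.e-04 -1.e+00]
turn to upright deg [ 0.02 -0.04 -0.  ]
```

servo_tool([
  [[-0.05,0,-0.1],[0,0,0]],
  [[-0.05,0,-0.1],[0,0,0]],
  [[-0.05,0,-0.1],[0,0,0]],
])

```text
clock: 14.1
position: [0.5809, 0.2085, 0.1206]
ee_rot: [1.082, 1.285, -1.081]
force: [-1.8, -0.7, 8.3]
width: 0.108
```

```bash
python3 - <<'E'
import st
from h import *
w=arm.get_image('wrist');f=w['frame'];cv2.imwrite('pics/w9b.png',cv2.resize(f[210:300,260:380],(780,585),interpolation=cv2.INTER_CUBIC))
s=arm.get_image('scene')['frame'];cv2.imwrite('pics/s9.png',cv2.resize(s[90:240,300:420],(480,600),interpolation=cv2.INTER_CUBIC))
E
```

```text
14.1 [0.58087 0.20846 0.12058] F [-1.8  -0.72  8.28] T [-0.23  0.8   0.09] 9.96 yaw 9.84
xaxis [ 3.e-04  2.e-04 -1.e+00]
turn to upright deg [-0.01  0.02  0.01]
```

View pics/w9b.png

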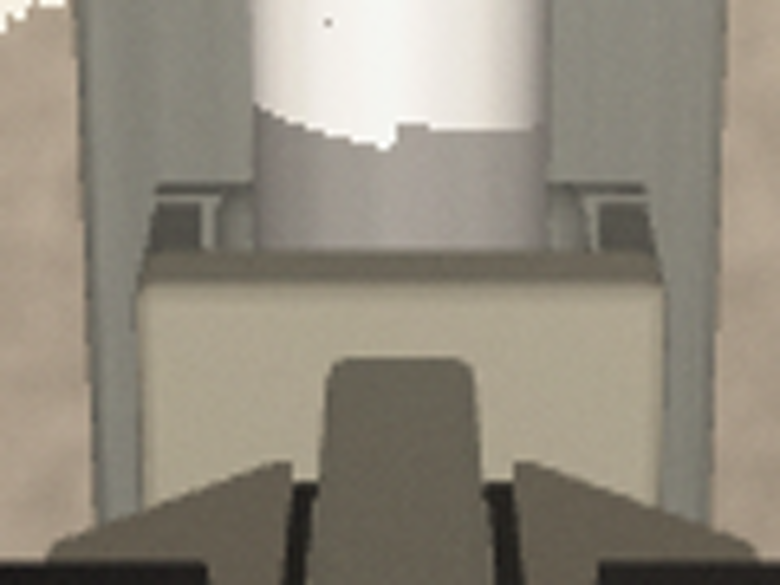

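View pics/s9.png

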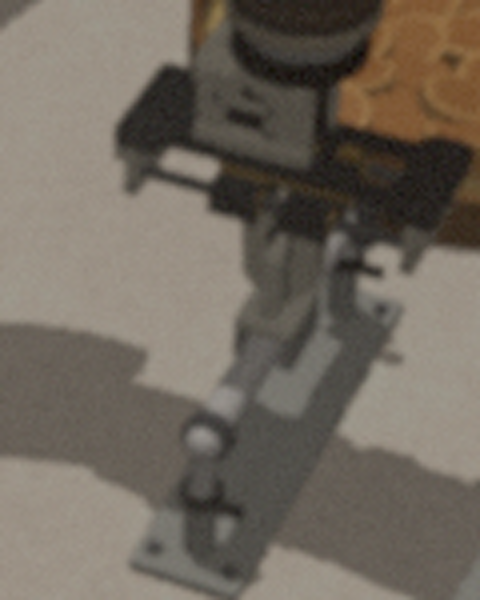

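servo_tool([
  [[-0.04,0.2,0],[0,0,0]],
  [[-0.14,0.8,0],[0,0,0]],
  [[-0.24,1.4,0],[0,0,0]],
  [[-0.34,2.0,0],[0,0,0]],
  [[-0.45,2.6,0],[0,0,0]],
  [[-0.55,3.2,0],[0,0,0]],
  [[-0.6,3.5,0],[0,0,0]],
  [[-0.6,3.5,0],[0,0,0]],
])

```text
clock: 15.0
position: [0.5747, 0.2447, 0.1206]
ee_rot: [1.082, 1.286, -1.08]
force: [-0.8, -1.6, 2.0]
width: 0.111
```

```bash
python3 st.py
```

```text
15.0 [0.57471 0.24472 0.12065] F [-0.84 -1.56  1.99] T [-0.26  0.15  0.03] 10.23 yaw 9.9
xaxis [ 4.0e-04  1.1e-03 -1.0e+00]
turn to upright deg [-0.06  0.02 -0.05]
```

servo_tool([
  [[-0.1,0.6,0],[0,0,0]],
  [[-0.2,1.2,0],[0,0,0]],
  [[-0.31,1.8,0],[0,0,0]],
  [[-0.41,2.4,0],[0,0,0]],
  [[-0.51,2.9,0],[0,0,0]],
  [[-0.55,3.2,0],[0,0,0]],
  [[-0.55,3.2,0],[0,0,0]],
])

```text
clock: 15.7
position: [0.5689, 0.2778, 0.1207]
ee_rot: [1.082, 1.287, -1.079]
force: [-1.1, -1.4, 2.4]
width: 0.11
```

```bash
python3 - <<'E'
import st
from h import *
w=arm.get_image('wrist');f=w['frame'];cv2.imwrite('pics/w10.png',cv2.resize(f[180:300,240:400],(800,600),interpolation=cv2.INTER_CUBIC))
E
```

```text
15.7 [0.56893 0.27777 0.12065] F [-1.05 -1.37  2.35] T [-0.49  0.27  0.04] 10.08 yaw 9.95
xaxis [ 2.0e-04  1.9e-03 -1.0e+00]
turn to upright deg [-0.11  0.01 -0.1 ]
```

View pics/w10.png

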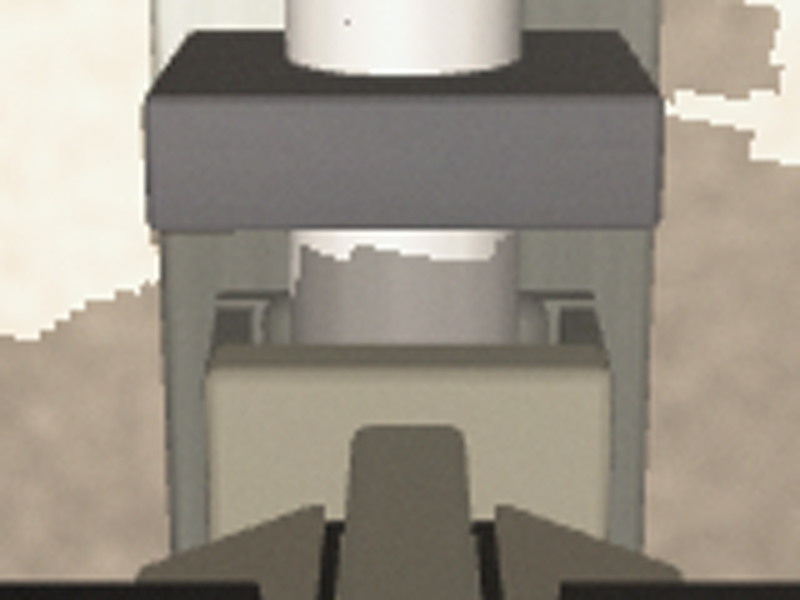

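servo_tool([
  [[-0.07,0.4,0],[-0.1,0,-0.1]],
  [[-0.14,0.8,0],[-0.1,0,-0.1]],
  [[-0.16,0.95,0],[-0.1,0,-0.1]],
  [[-0.16,0.95,0],[-0.1,0,-0.1]],
])

```text
clock: 16.15
position: [0.5672, 0.2877, 0.1206]
ee_rot: [1.082, 1.286, -1.081]
force: [-0.7, -2.4, 2.9]
width: 0.107
```

servo_tool([
  [[-0.02,0.1,0],[0,0,0]],
  [[-0.03,0.2,0],[0,0,0]],
  [[-0.03,0.2,0],[0,0,0]],
])

```text
clock: 16.45
position: [0.5669, 0.2896, 0.1206]
ee_rot: [1.082, 1.286, -1.081]
force: [-1.8, -3.9, 2.2]
width: 0.104
```

servo_tool([
  [[-0.02,0.1,0],[0,0,0]],
  [[-0.02,0.15,0],[0,0,0]],
  [[-0.02,0.15,0],[0,0,0]],
])

```text
clock: 16.75
position: [0.5668, 0.2899, 0.1206]
ee_rot: [1.081, 1.285, -1.082]
force: [0.1, -8.2, 4.0]
width: 0.111
```

```bash
python3 - <<'E'
import st
from h import *
w=arm.get_image('wrist');f=w['frame'];cv2.imwrite('pics/w11.png',cv2.resize(f[180:300,240:400],(800,600),interpolation=cv2.INTER_CUBIC))
E
```

```text
16.75 [0.56685 0.28994 0.12064] F [ 0.06 -8.18  4.02] T [-1.71  0.25  0.13] 10.19 yaw 9.82
xaxis [-1.e-04 -8.e-04 -1.e+00]
turn to upright deg [ 0.05 -0.    0.03]
```

View pics/w11.png

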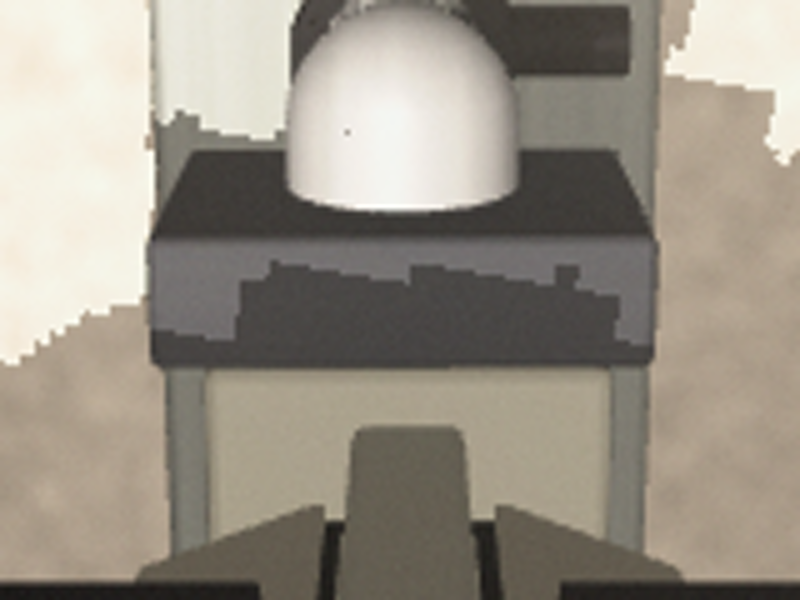

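servo_tool([
  [[0,0.02,0],[0,0,0]],
  [[0,0.02,0],[0,0,0]],
  [[0,0.02,0],[0,0,0]],
])

```text
clock: 17.1
position: [0.5669, 0.2899, 0.1206]
ee_rot: [1.081, 1.285, -1.083]
force: [-1.4, -4.7, 2.0]
width: 0.108
```

servo_tool([
  [[0,0,0],[0,0,0]],
  [[0,0,0],[0,0,0]],
  [[0,0,0],[0,0,0]],
  [[0,0,0],[0,0,0]],
  [[0,0,0],[0,0,0]],
  [[0,0,0],[0,0,0]],
  [[0,0,0],[0,0,0]],
  [[0,0,0],[0,0,0]],
], grip=0.55)

```text
clock: 17.9
position: [0.5669, 0.2899, 0.1206]
ee_rot: [1.081, 1.285, -1.083]
force: [-0.0, 0.5, -0.9]
width: 0.548
```

```bash
python3 - <<'E'
import st
from h import *
w=arm.get_image('wrist');f=w['frame'];cv2.imwrite('pics/w12.png',f)
E
```

```text
17.9 [0.56687 0.28991 0.12065] F [-0.03  0.52 -0.9 ] T [-0.16  0.03 -0.03] 50.45 yaw 9.81
xaxis [-1.e-04 -1.e-03 -1.e+00]
turn to upright deg [ 0.05 -0.01  0.04]
```

View pics/w12.png

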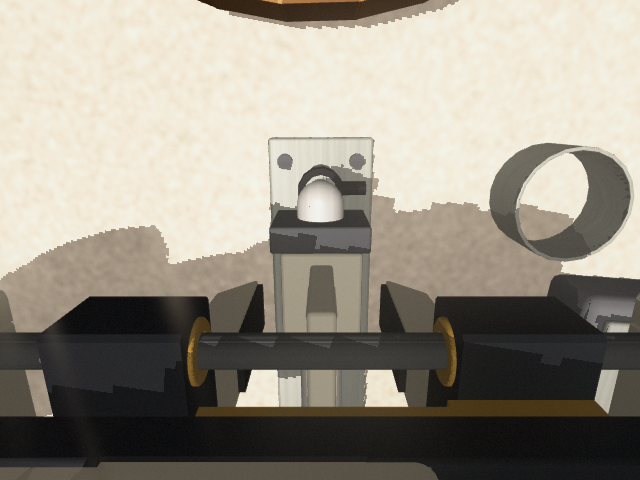

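The clip stays on the bar with its roof against the plate (row ~252), and the fingers are clear on both sides. Next I retreat upward and back.

servo_tool([
  [[0,0,2],[0,0,0]],
  [[0,0,5],[0,0,0]],
  [[0,0,9],[0,0,0]],
  [[0,0,13],[0,0,0]],
  [[-3,-3,15],[0,0,0]],
  [[-7,-5,15],[0,0,0]],
  [[-11,-8,15],[0,0,0]],
  [[-14,-10,15],[0,0,0]],
  [[-14,-10,15],[0,0,0]],
  [[-14,-10,15],[0,0,0]],
])

```text
clock: 18.95
position: [0.4267, 0.1901, 0.2712]
ee_rot: [1.083, 1.286, -1.081]
force: [1.4, 0.0, 0.2]
width: 0.547
```

```bash
python3 - <<'E'
import st
from h import *
for n,(a,b,c,d) in {'scene':(90,240,310,430),'top':(190,310,140,300),'wrist':(0,300,240,640)}.items():
  f=arm.get_image(n)['frame'];cv2.imwrite(f'pics/{n}13f.png',f);c_=f[a:b,c:d];k=600/max(c_.shape[:2]);cv2.imwrite(f'pics/{n}13.png',cv2.resize(c_,None,fx=k,fy=k,interpolation=cv2.INTER_CUBIC))
E
```

```text
18.95 [0.42668 0.19005 0.27123] F [1.44 0.04 0.19] T [-0.1   0.03 -0.01] 50.29 yaw 9.82
xaxis [ 6.0e-04  1.1e-03 -1.0e+00]
turn to upright deg [-0.06  0.03  0.03]
```

View pics/scene13.png

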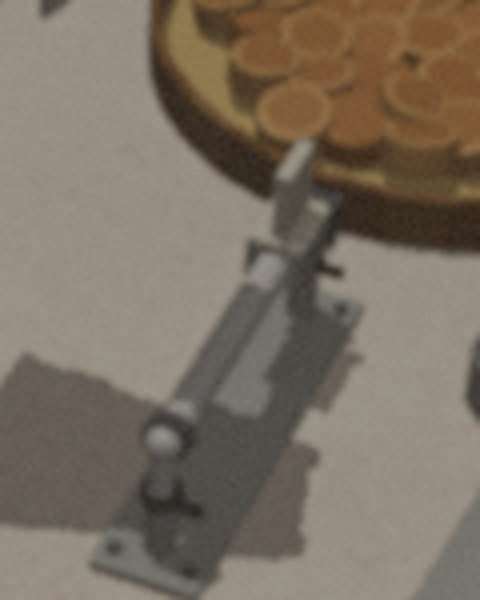

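View pics/top13f.png

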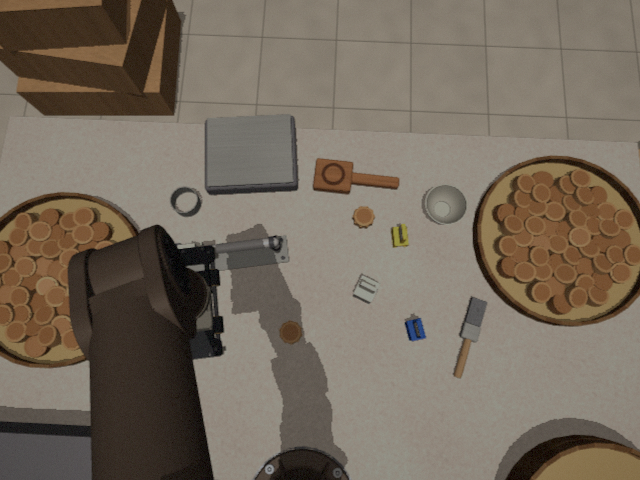

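View pics/wrist13.png

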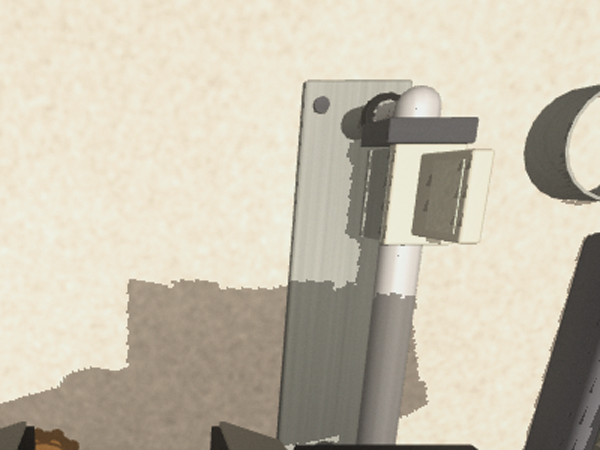

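```bash
python3 -c "
from cell import arm
print(arm.sign_off())"
```

```text
the job is handed in; nothing more can be done
None
```

The smaller white clip is on the round bar, fully home and resting against the square end plate. The gripper is open and well clear, and I handed the job in at about 19 s.

- **Push:** First touch was at TCP z of about 137.5 mm. The highest upward reading I saw was 9.7 N, slightly under the stated 10–16 N. The force fell and turned to a pull-in as the lips passed the widest point. It then stalled about 17 mm below first touch at up to 8 N. Forces were only read at the end of each move call, so the true peak may have been a little higher.
- **Alignment:** Early in the push the clip was about 0.5 mm off-centre and the tool had tilted 0.8°. I corrected both before the snap. The wrist picture then showed both lips sprung back evenly beside the bar.
- **Slide:** Sliding took about 2 N. At the plate it stopped with about 8 N, which I relaxed to about 5 N before letting go.
- **Last checks:** The scene and wrist pictures show the clip upright on the bar with its roof against the plate. In the top picture the other things on the bench look unmoved, but the arm hid the clip end of the stand. The force reading after retreat was near zero, with 1.4 N noise on one axis.
- **Disagreement:** My camera estimates of the bar's height ranged from 82 to 94 mm. Feeling for contact gave about 94 mm, and I used that.

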